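# Hook up the drop guard and pull out the loading slide

## Task

Lift the drop guard of the small injector press by the T-handle of its slotted stay bar, hook the bar's notch fully over the catch rail so that the guard stays up by itself when you let go, and then pull the loading slide all the way out by its knob. Never let the guard drop, leave it hooked up, and do not shift the other things standing round the press.

Things in the scene. Friction and masses are not known exactly. Their poses are not given: they have to be found in the camera images.
- press_station: Fixed grey bench press facing the robot: base plate 220 x 260 x 12 mm, two dark upright guides at y = +-112 mm, tie bar 257 mm high at x = 6 to 22 mm. Origin on the bench; x points from its front to its back, y to its left, z up. The clear guard panel with aluminium edges slides up and down between the guides in the plane x = 0.
- rail_zone (a point): Middle of the zone where the catch rail's front edge can lie. The rail is a flat steel bar 6 mm thick across the guides, x = -23 mm (front edge) to -9 mm. It is clamped at a height that differs each time and is not measured: top face 178 to 218 mm above the bench (this point: 198 mm). So the right height must be found by touch or by sight.
- guard (a joint): Lift of the guard, m: 0 down, at most 0.125. With its bar it weighs 0.5 to 0.85 kg; it falls when let go unless hooked. Hooked it reads 0.06 to 0.10, according to the rail's height.
- hinge_pin (a point): Hinge pin of the stay bar, along the press's y, on the guard's front: x = -10 mm, 50 mm above the bench with the guard down; it rises with the guard.
- stay_bar (a joint): Lean of the slotted steel stay bar towards the robot about its pin, rad: 0 upright (rear stop, fully hooked), at most 0.38. Slight friction holds it where it is left; it starts leaning 0.27 to 0.35, clear of the rail, and stays clear while lifted if the lean is 0.25 or more. If swung back where the notch is not level with the rail, the bar strikes the rail's edge and stops at 0.05 to 0.22.
- notch (a point): Mouth of the one notch in the bar's rear edge, 60 mm above the pin. The bar is 24 mm wide (x -36 to -12 mm when upright), 10 mm thick (y). Notch: 16 mm high (52 to 68 mm above the pin), 12 mm deep. To hook: with the notch level with the rail swing the bar upright, so the rail enters it, then lower until the notch's upper face rests on the rail and carries the guard.
- stay_grip (a point): Middle of the black T-handle on top of the stay bar: round, 18 mm across, 54 mm long along the press's y; with the bar upright it is 195 mm above and 14 mm in front of the pin. Pinch it from above with the fingers closing along the press's x (neck below: 12 mm wide). If it turns between the fingers it slips a little; tilt the hand with the bar.
- slide (a joint): How far the loading slide (aluminium plate with an injector between two dark bars) is pulled out along the press's -x, m: 0 in, 0.07 at its stop. About 3 N of friction. The guard, while down, stops it after about 20 mm.
- slide_knob (a point): Grip point of the slide's upright black round knob, 24 mm across, 36 to 72 mm above the bench (this point: 55 mm), 118 mm in front of the press's origin when the slide is in.
- oil_bottle: Bystander beside the press: oil bottle with a spout, 56 mm across, 197 mm high; origin under its middle.
- washer_jar: Bystander beside the press: jar with a screw lid, 64 mm across, 77 mm high; origin under its middle.
- nozzle_carton: Bystander beside the press: small carton, 39 x 53 x 85 mm high; origin under its middle.
- v_block: Bystander beside the press: steel V-block, 60 x 44 x 36 mm; origin under its middle.

How it is judged:
On the way:
1. the guard is raised, hooked on the catch rail and let go (value of joint guard above 0.055 m and value of joint stay_bar below 0.09 rad and velocity of joint guard between -0.02 and 0.02 m/s and contact force between the fingers and anything else below 0.3 N), for 0.3 s.
At the end, for the whole second after the job is handed in: The guard hangs at rest on its hooked bar (guard up more than 55 mm, bar within 0.09 rad of upright) and the loading slide is out at its stop to within 8 mm (value of joint guard above 0.055 m and value of joint stay_bar below 0.09 rad and velocity of joint guard between -0.02 and 0.02 m/s and value of joint slide above 0.062 m); the robot touches nothing.
It fails at once if the guard drops (falls faster than 0.5 m/s) (velocity of joint guard below -0.5 m/s).
It fails at once if a bystander is shifted by more than 30 mm (distance of any of oil_bottle, washer_jar, nozzle_carton, v_block from where it was at the start of the episode above 0.03 m).
It also fails if it takes over 61 s, if anything falls off the work surface, if the arm or the gripper's body presses on something with over 40 N, if the wrist force passes 120 N, or if a joint passes its speed limit or range.

## Robot

A 6-joint arm with a two-finger parallel gripper is mounted at the origin on a cart in front of the work surface, level with it; the furniture and walls round the work are solid. World frame = base frame: x ahead of the robot, y to its left, z up, the work surface at z = 0. Lengths are in m, angles in rad, forces in N, time in s.
With the tool pointing down it reaches from about 0.375 to 0.925 m from the base axis. Payload 5.7 kg.
Tool frame: the origin (TCP) lies on the centre line of the jaws, within the pads' length; the fingertips stand ahead of it and the grasp point (between the pads) lies 5 mm behind it (r.tcp_to_tips is the z of the fingertips in the tool frame, in m); z points along the fingers, y is the line along which they close (so a half turn about z gives the same grasp; the last joint's range is limited). The gripper opens to 85 mm and grips with 20 to 120 N. Pads are 22 mm wide; open, the fingers measure 114 mm over their backs; the gripper's body (76 mm by 85 mm) begins 54 mm behind the grasp point. The pads swing forward as they close: fully open they stand 13 mm farther back than shut.
Start: joints at [-1.382, 0.359, 1.51, -0, 1.272, -0.115], TCP at [0.179, -0.572, 0.245] pointing down, gripper open.
Joint ranges: [-2.97, 2.97], [-1.01, 2.36], [0.21, 2.38], [-0.96, 4.11], [0.2, 2.71], [-2.98, 2.98]. Speed limits (rad/s): [2.39, 2.39, 3.14, 3.14, 3.14, 3.14].

## Interface

Orientations are given as a unit quaternion [w, x, y, z].
In Python, from cell import r, viewer, finish_job gives the robot as it stands.
- The arm moves only by the tool jog_arm, never from a script. Its argument "commands" is a list that holds one entry, the list of rows, each a list of 7 numbers: the shift along the tool's x, y, z scaled (see below), then the turn, a rotation vector about the tool's x, y, z scaled (see below), then the opening, from 0 (shut) to 1 (fully open). In form: [[[x, y, z, ax, ay, az, grip], ...]]. A call has 1 to 10 rows; each row shifts and turns the commanded pose from where the row before left it, along the tool's axes as they then stand; what a row does not reach is not made up. The controller multiplies each number of a shift by 20 mm and each number of a turn by 6 degrees. A row lasts 1/12 s, in which the tool goes at most 41.7 mm and 7.16 degrees, less where a joint would pass 70% of its speed; a pose out of reach is approached as far as the arm can. A call with a number of a shift or a turn outside -1 to 1 is refused whole. A call with a gripper value outside its range is refused whole. The fingers move at their own pace and stop on an object; "squeeze" is the grip in N (left out, the last holds). Time passes only in rows, so rows that do not move let the fingers close. It gives the time, the measured TCP pose, the force, the opening and the grip force at its end, in the units of the state.
- r.state(): the state, without advancing time (a new reading comes with each control period).
- viewer.camera(name): name is "scene" or "top" or "wrist"; returns (picture, depth): 420x560x3 uint8, red, green, blue; 420x560 float32, m along the optical axis (not along the pixel's ray), 0 where there is no reading.
- viewer.calibration(name): a dict with "vfov" (degrees; the focal length in pixels is half the picture's height over the tangent of half this angle, whatever the lens; pixels are square), "cx", "cy" (the principal point, pixels), "distortion" ([k1, k2, p1, p2, k3] as OpenCV has them; the pictures are not rectified), "R" (3x3) and "t" (3): a world point X has camera coordinates R X + t; the wrist camera has in their place "T_tool_cam" (4x4, takes a point from camera to tool coordinates, whose origin is the TCP and whose axes are the flange's). Camera axes: x right, y down, z forward; pixel columns grow to the right and rows downward; lengths in m; the calibration is good to about 2 mm. A picture is of the moment at which its call begins: read the wrist's pose just before it. calibration takes no time and is no camera call.
- finish_job(): hands the job in; it is judged then, once.
The state is a dict: "clock": time; "joints": joint angles; "qvel": joint speeds; "effort": joint torques, N m; "ee_pos": TCP position; "eef_rot": TCP orientation; "ft_force": force on the tool from outside, world axes, zero at the start; "ft_torque": the same for the moment, N m; "opening": opening from 0.0 (shut) to 1.0 (fully open); "grasp_force": force on a finger pad.
Only numpy, scipy, OpenCV 4.12 (cv2) and the standard library are available. Lean on these libraries where they do the work, as an engineer would, in place of code of your own. Each camera call takes 0.05 s, during which the arm holds its last target. There are 200 camera calls.

## Working session

There is one attempt and no reset: what is moved stays moved. The work goes in short steps, Python scripts to look and compute and a tool call to move; the robot and the scene stay as the last step left them, time stands still between calls to the robot, and variables do not carry over. Pictures are saved under pics/ and viewed, at most 10 in all, crops included, and the job is handed in when it is done.

Besides the shell and the picture viewer there is one more tool, called after ">>>" by a JSON object that holds its "api" and its "payload". jog_arm: Moves the arm, as the interface text tells. Its arguments: {"type":"object","properties":{"commands":{"type":"array","items":{"type":"array","items":{"type":"array","items":{"type":"number","minimum":-1,"maximum":1}}}},"squeeze":{"type":"number"}},"required":["commands"]}

```bash
ls; mkdir -p pics; cat > h.py <<'E'
import numpy as np, cv2
from cell import r, viewer
from scipy.spatial.transform import Rotation as Ro
def K(c):
    f=210/np.tan(np.radians(c["vfov"])/2); return np.array([[f,0,c["cx"]],[0,f,c["cy"]],[0,0,1]])
def pose():
    s=r.state(); q=s["eef_rot"]; T=np.eye(4); T[:3,:3]=Ro.from_quat([q[1],q[2],q[3],q[0]]).as_matrix(); T[:3,3]=s["ee_pos"]; return T
def cam(name):
    c=viewer.calibration(name)
    if name=="wrist": W=pose()@np.array(c["T_tool_cam"])
    else:
        E=np.eye(4);E[:3,:3]=c["R"];E[:3,3]=c["t"];W=np.linalg.inv(E)
    im,d=viewer.camera(name); return im,d,c,W
def cloud(d,c,W):
    v,u=np.mgrid[:420,:560]; p=np.stack([u,v],-1).reshape(-1,1,2).astype(float)
    n=cv2.undistortPoints(p,K(c),np.array(c["distortion"])).reshape(420,560,2)
    P=np.concatenate([n,np.ones((420,560,1))],-1)*d[...,None]
    X=P@W[:3,:3].T+W[:3,3]; X[d==0]=np.nan; return X
def save(n,im): cv2.imwrite("pics/"+n,cv2.cvtColor(im,cv2.COLOR_RGB2BGR))
E
python3 - <<'E'
from h import *
for n in("scene","top"):
    im,d,c,W=cam(n); save(n+"0.png",im); np.savez(n+"0.npz",im=im,X=cloud(d,c,W)); print(n,W[:3,3].round(3),W[:3,2].round(2),(d>0).mean())
print(r.state(), r.tcp_to_tips)
E
```

```text
pics
scene [-0.12   0.735  0.836] [ 0.67 -0.34 -0.66] 0.9960459183673469
top [0.451 0.369 1.224] [ 0.13 -0.   -0.99] 0.9958928571428571
{'clock': 0.1, 'joints': array([-1.38212586e+00,  3.59478206e-01,  1.51132937e+00,  2.25087276e-05,
        1.27252370e+00, -1.15135548e-01]), 'qvel': array([-0.00023263, -0.00196465, -0.00239825,  0.0009386 , -0.00122495,
        0.00101968]), 'effort': array([ 1.09364595e-03, -5.28648877e+01, -2.79348546e+01, -2.36428032e-04,
        4.97459623e-03,  3.69723367e-06]), 'ee_pos': array([ 0.17935902, -0.57193655,  0.24450874]), 'eef_rot': array([-8.69119863e-04,  9.88485034e-01,  1.51316162e-01, -2.12079069e-05]), 'ft_force': array([0.43905504, 0.96595662, 0.33017347]), 'ft_torque': array([-0.05636878,  0.03911077,  0.03197376]), 'grasp_force': 0.0, 'opening': 1.001665977818521} 0.014
```

View pics/scene0.png

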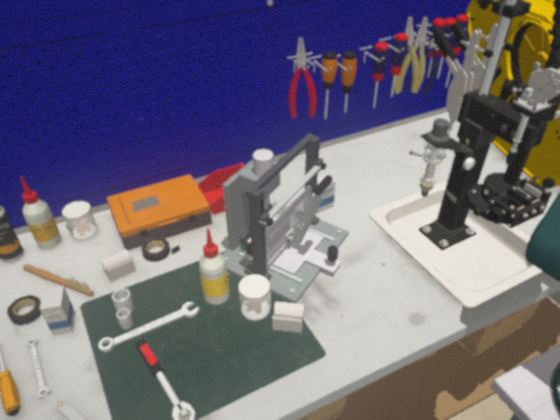

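View pics/top0.png

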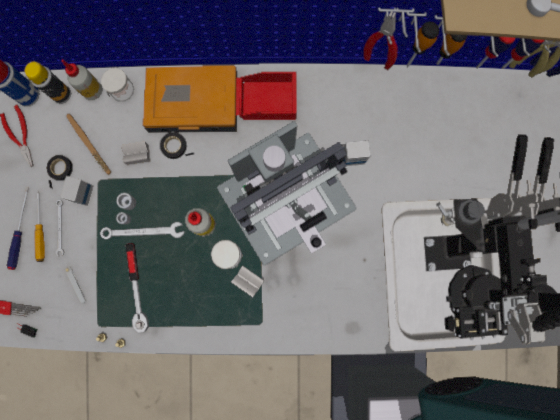

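The scene view shows the press at about (285,215), with the knob at (333,255). In the top view the press is at about (287,195), the T-handle near (313,221) and the knob near (316,241). The bottle, jar and V-block are to its left, and the carton is at (350,150).

```bash
python3 - <<'E'
from h import *
a=np.load("top0.npz");b=np.load("scene0.npz")
A=cv2.resize(a["im"][110:290,190:390],None,fx=4,fy=4,interpolation=2)[:600]
A=cv2.resize(a["im"][120:270,200:380],(720,600),interpolation=2); save("topc.png",A)
B=cv2.resize(b["im"][130:310,190:390],(660,594),interpolation=2); save("scenec.png",B)
X=a["X"]
for n,u,v in [("knob",316,241),("T",313,222),("T1",322,214),("T0",303,228),("tieR",335,150),("tieL",240,208),("plateTR",326,140),("plateL",266,260),("plateR",352,208),("bottle",195,218),("jar",226,255),("vb",247,281),("cart",357,150)]: print(n,X[v,u].round(3),a["im"][v,u])
E
```

```text
knob [0.523 0.289 0.068] [49 47 49]
T [0.548 0.306 0.241] [38 38 41]
T1 [0.563 0.289 0.246] [29 27 32]
T0 [0.537 0.326 0.244] [31 31 33]
tieR [0.686 0.263 0.257] [74 75 83]
tieL [0.573 0.445 0.259] [79 82 90]
plateTR [ 0.774  0.256 -0.003] [161 160 159]
plateL [0.482 0.402 0.016] [132 137 138]
plateR [0.604 0.199 0.017] [126 133 134]
bottle [0.564 0.545 0.169] [91 11 13]
jar [0.491 0.489 0.081] [200 201 197]
vb [0.433 0.446 0.023] [151 145 144]
cart [0.728 0.194 0.085] [178 177 175]
```

View pics/topc.png

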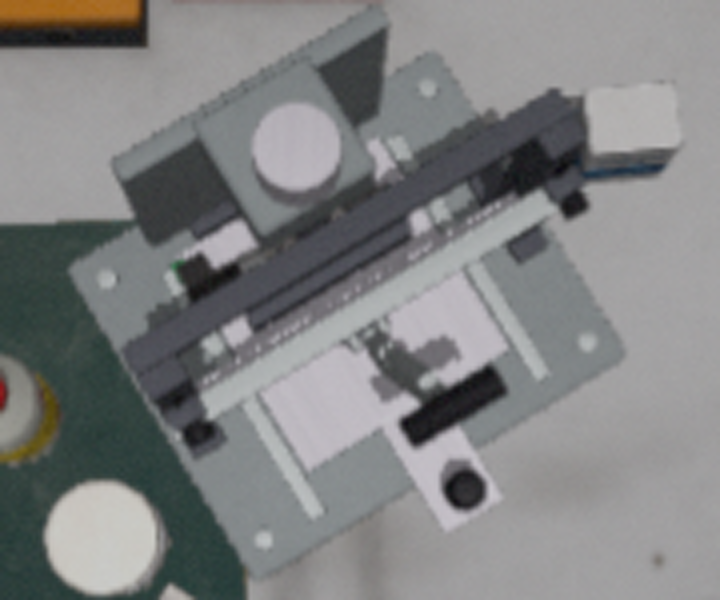

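View pics/scenec.png

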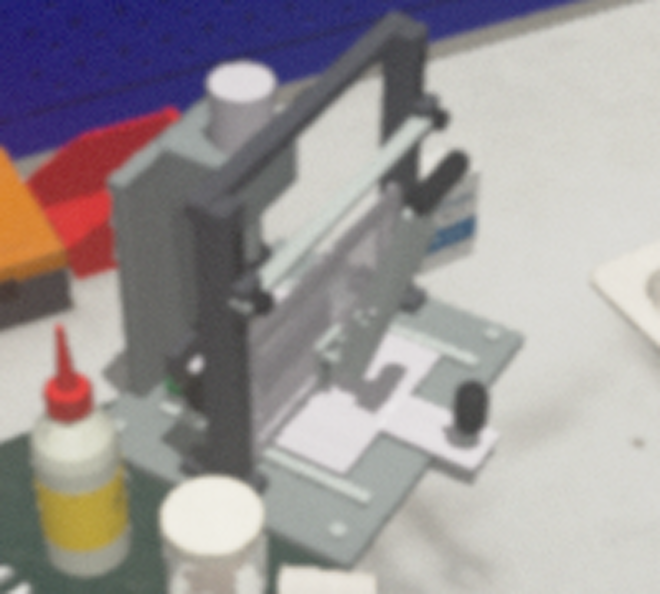

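The crops show the bright catch rail running from (205,405) to (550,205) in the top crop, in front of the dark tie bar. The black T-handle is at (455,405), with the bar leaning toward the robot. The knob is at (465,487).

```bash
python3 - <<'E'
from h import *
a=np.load("top0.npz");X=a["X"];g=a["im"].mean(-1)
roi=np.zeros((420,560),bool);roi[120:270,200:380]=1
def rect(m,n):
    n_,l,s,_=cv2.connectedComponentsWithStats(m.astype(np.uint8)); k=1+np.argmax(s[1:,4]); m=l==k
    P=X[m]; R=cv2.minAreaRect(P[:,:2].astype(np.float32)); print(n,m.sum(),"c",np.round(R[0],4),np.round(R[1],4),"ang",round(R[2],2),"z",np.percentile(P[:,2],[5,50,95]).round(4),"med",np.median(P,0).round(4))
    return m
z=X[...,2]
rect(roi&(g<110)&(z>.248)&(z<.27),"tie")
rect(roi&(g>150)&(z>.165)&(z<.225),"rail")
v,u=np.mgrid[:420,:560]
T=rect(roi&(g<60)&(z>.2)&(z<.25)&(v>208)&(v<235)&(u>296)&(u<330),"T")
rect(roi&(g<70)&(z>.05)&(z<.08)&(v>230)&(v<252),"knob")
rect(roi&(z>.006)&(z<.02)&(g>100)&(g<145),"base")
b=np.load("scene0.npz");X=b["X"];g=b["im"].mean(-1);z=X[...,2]
roi[:]=0;roi[130:310,190:390]=1
rect(roi&(g>150)&(z>.165)&(z<.225)&(u<325)&(u>265),"rail s")
rect(roi&(g<70)&(z>.2)&(z<.26)&(u>312)&(u<335)&(v>170),"T s")
rect(roi&(g<70)&(z>.03)&(z<.08)&(v>240)&(u>320),"knob s")
E
```

```text
tie 1290 c [0.6271 0.3521] [0.0304 0.2469] ang 31.18 z [0.2533 0.2571 0.2604] med [0.6311 0.3577 0.2571]
rail 660 c [0.6069 0.3411] [0.0146 0.2042] ang 31.49 z [0.1904 0.1936 0.197 ] med [0.6059 0.343  0.1936]
T 205 c [0.5524 0.3073] [0.0187 0.0516] ang 30.57 z [0.2352 0.2396 0.2434] med [0.5506 0.3061 0.2396]
knob 68 c [0.5203 0.2896] [0.0182 0.0194] ang 0.68 z [0.0679 0.072  0.0769] med [0.5202 0.2891 0.072 ]
base 1142 c [0.5513 0.3942] [0.1285 0.1101] ang 31.11 z [0.0089 0.0128 0.0166] med [0.5239 0.3954 0.0128]
rail s 443 c [0.6077 0.3404] [0.0192 0.2087] ang 32.96 z [0.1884 0.1916 0.1937] med [0.6027 0.3471 0.1916]
T s 22 c [0.5381 0.3274] [0.0133 0.005 ] ang 29.25 z [0.2301 0.2345 0.2399] med [0.5384 0.3273 0.2345]
knob s 7 c [0.5137 0.294 ] [0.0075 0.0017] ang 44.97 z [0.0484 0.0502 0.0552] med [0.5152 0.296  0.0502]
```

```bash
python3 - <<'E'
from h import *
P=np.vstack([np.load(n)["X"].reshape(-1,3) for n in("top0.npz","scene0.npz")]);P=P[np.isfinite(P).all(1)]
ys=np.arange(.6,-.75,-.05)
print("x\\y  "+" ".join(f"{y:5.2f}" for y in ys))
for x in np.arange(.9,-.1,-.05):
    print(f"{x:4.2f} "+" ".join((lambda q:f"{np.percentile(q,98)*100:5.0f}" if len(q)>3 else "    .")(P[(abs(P[:,0]-x)<.025)&(abs(P[:,1]-y)<.025),2]) for y in ys))
E
```

```text
x\y   0.60  0.55  0.50  0.45  0.40  0.35  0.30  0.25  0.20  0.15  0.10  0.05 -0.00 -0.05 -0.10 -0.15 -0.20 -0.25 -0.30 -0.35 -0.40 -0.45 -0.50 -0.55 -0.60 -0.65 -0.70
0.90     7     7     7     5     6     7     1     1    33    38    33    33    32    32    32    36    35    35    35    39    37     0     .     .     .     .     .
0.85     7     7     7     5     6     7     1     0     1    55    55    55    57    57    22     1     1     0     0    39    34     .     .     .     .     .     .
0.80     7     6     6     5     6     7     1     0     1    55    55    55    55    55     1     1     0     1     1    39    20     .     .     .     .     .     .
0.75     2     0     1     0    21    21     2     1     9     9     1     0     0     1     0     1     1     0    38    40    43     0     .     .     .     .     .
0.70     1     1     1    21    26    26    26    26     9     9     0     1     0     0     1     0     1     0    43    44    44     .     .     .     .     .     .
0.65     1     1     2    20    26    26    26    25     2     0     1     1    45    46     1    
[... 1708 characters left out ...]
   -79   -79   -79   -79   -79
0.10   -79   -79   -79   -79   -79   -79   -79   -79   -70     0     1     1   -20   -28   -35   -69   -70   -79   -79   -79   -79   -79   -79   -79   -79   -79   -79
0.05   -79   -79   -79   -79   -79   -79   -79   -79   -70     0     1     .     .     .     .     .   -71   -79   -79   -79   -79   -79   -79   -79   -79   -79   -79
-0.00   -79   -79   -79   -79   -79   -79   -79   -79   -70   -69   -32     .     .     .     .     .     .   -79     .     .     .   -79   -79   -79   -79   -79   -79
-0.05   -79   -79   -79   -79   -79   -79   -79   -79   -70   -69   -48     .     .     .     .     .     .     .     .     .     .     .     .     .     .     .   -80
```

```bash
python3 - <<'E'
from h import *
for n in("scene","top"):
    c=viewer.calibration(n)
    for p in [(.179,-.572,.245),(0,0,0),(0,0,.4),(.1,-.3,.5)]:
        q=np.array(c["R"])@np.array(p)+c["t"]; print(n,p,q.round(2),cv2.projectPoints(np.array([p]),cv2.Rodrigues(np.array(c["R"]))[0],np.array(c["t"]),K(c),np.array(c["distortion"]))[0].ravel().round() if q[2]>0 else "")
im=np.load("scene0.npz")["im"];save("s_r.png",cv2.resize(im[0:300,360:560],(400,600),interpolation=2))
a=np.load("top0.npz");b=np.load("scene0.npz")
for nm,Z,u0,v0,u1,v1 in[("top",a,400,100,560,360),("scene",b,370,0,560,300)]:
    print(nm)
    for v in range(v0,v1,20): print(v,[tuple((Z["X"][v,u]*100).round().astype(int)) if np.isfinite(Z["X"][v,u]).all() else 0 for u in range(u0,u1,20)])
E
```

```text
scene (0.179, -0.572, 0.245) [ 1.03 -0.12  1.04] [794. 159.]Traceback (most recent call last):
  File "<stdin>", line 5, in <module>
cv2.error: OpenCV(4.12.0) /io/opencv/modules/calib3d/src/calibration_base.cpp:1490: error: (-215:Assertion failed) npoints >= 0 && (depth == CV_32F || depth == CV_64F) in function 'projectPoints'
```

```bash
python3 - <<'E'
from h import *
im=np.load("scene0.npz")["im"];save("s_r.png",cv2.resize(im[0:300,360:560],(400,600),interpolation=2))
a=np.load("top0.npz");b=np.load("scene0.npz")
for nm,Z,u0,v0,u1,v1 in[("top",a,400,100,560,360),("scene",b,370,0,560,300)]:
    print(nm)
    for v in range(v0,v1,20): print(v,[tuple(int(t) for t in (Z["X"][v,u]*100).round()) if np.isfinite(Z["X"][v,u]).all() else 0 for u in range(u0,u1,20)])
E
```

```text
top
100 [(88, 7, 0), (88, 2, 0), (88, -4, 0), (88, -9, 0), (88, -14, 0), (89, -20, 0), (89, -25, 0), (89, -31, 0)]
120 [(83, 7, 0), (83, 2, 0), (83, -3, 0), (83, -9, 0), (83, -14, 0), (83, -19, 0), (83, -25, 0), (83, -31, 0)]
140 [(77, 7, 0), (77, 2, 0), (77, -3, 0), (78, -8, 0), (78, -13, 0), (78, -19, 0), (66, -2, 45), (78, -30, 0)]
160 [(72, 7, 0), (72, 2, 0), (72, -3, 0), (73, -8, 0), (73, -13, 0), (73, -18, 0), (63, -2, 43), (63, -6, 43)]
180 [(67, 8, 0), (67, 3, 0), (67, -2, 0), (68, -8, 0), (67, -13, 0), (68, -18, 0), (68, -24, 0), (60, -6, 42)]
200 [(63, 8, 0), (63, 3, 0), (62, -1, 5), (59, 2, 25), (62, -11, 4), (57, -2, 36), (56, -2, 43), (56, -3, 48)]
220 [(58, 8, 0), (58, 3, 0), (58, -2, 1), (55, 2, 25), (55, -2, 25), (54, -2, 35), (54, -5, 37), (53, -5, 44)]
240 [(53, 8, 0), (53, 3, 0), (53, -1, 1), (52, -3, 12), (51, -2, 25), (51, -3, 32), (50, -5, 36), (52, -28, 0)]
260 [(48, 8, 0), (48, 4, 1), (48, -1, 1), (48, -6, 1), (48, -12, 0), (47, -3, 32), (47, -3, 39), (47, -6, 41)]
280 [(43, 8, 0), (43, 4, 0), (43, -1, 1), (43, 0, 18), (43, -3, 22), (43, -3, 31), (43, -4, 39),
[... 1784 characters left out ...]
3), (35, -10, 24)]
200 [(69, 6, 0), (67, 1, 0), (60, 1, 4), (60, -6, 2), (51, -3, 10), (43, 1, 17), (40, -1, 19), (36, -2, 21), (33, -3, 23), (48, -36, 0)]
220 [(63, 11, 0), (59, 7, 1), (58, 2, 0), (56, -3, 0), (50, -3, 4), (51, -12, 0), (35, 4, 19), (33, 1, 20), (44, -26, 0), (21, 10, 32)]
240 [(57, 15, 0), (54, 11, 0), (52, 6, 0), (49, 2, 0), (47, -1, 1), (45, -7, 0), (43, -11, 0), (39, -13, 2), (22, 11, 27), (20, 10, 29)]
260 [(51, 19, 0), (49, 15, 0), (47, 10, 0), (44, 6, 0), (42, 3, 0), (40, -2, 0), (38, -6, 0), (36, -10, 0), (21, 10, 23), (18, 11, 26)]
280 [(45, 23, 0), (44, 18, 0), (41, 15, 0), (39, 10, 0), (35, 10, 4), (35, 3, 0), (33, -1, 0), (29, -1, 5), (30, -10, 0), (28, -14, 0)]
```

View pics/s_r.png

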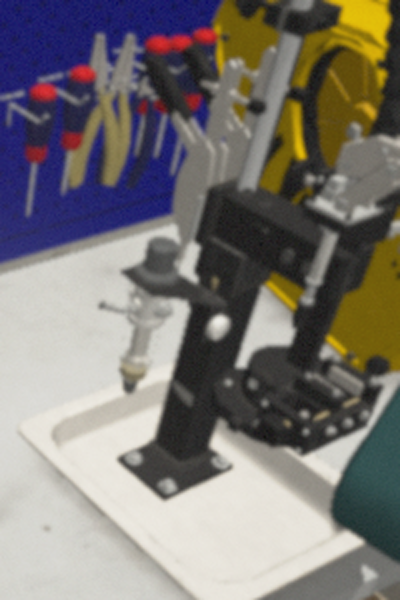

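The black stand in the tray, at about (370–560, 0–300) in the scene view, is fixed and over 0.5 m high. It stands between the start pose and the press, so I'll retract, go up and over it close to the base.

>>> {"api": "jog_arm", "payload": {"commands": [[[0, 0, -1, 0, 0, 0, 1], [0, 0, -1, 0, 0, 0, 1], [0, 0, -1, 0, 0, 0, 1], [0, -0.4, -1, 0, 0, 0, 1], [0, -0.5, -1, 0, 0, 0, 1], [0, -0.5, -1, 0, 0, 0, 1], [0, -0.5, -1, 0, 0, 0, 1], [0, -0.5, -1, 0, 0, 0, 1], [0, -0.5, -1, 0, 0, 0, 1], [0, -0.5, -1, 0, 0, 0, 1]]]}}

```text
clock: 0.93
ee_pos: [0.1589, -0.5068, 0.4458]
eef_rot: [-0.001, 0.988, 0.151, 0.0]
ft_force: [-0.2, 0.0, -0.6]
opening: 0.998
grasp_force: 0.0
```

>>> {"api": "jog_arm", "payload": {"commands": [[[0, -0.5, -1, 0, 0, 0, 1], [0, -0.5, -1, 0, 0, 0, 1], [0, -0.5, -1, 0, 0, 0, 1], [0, -0.5, -1, 0, 0, 0, 1], [0, -0.5, -1, 0, 0, 0, 1], [0, -0.5, -1, 0, 0, 0, 1], [0, -0.5, -1, 0, 0, 0, 1], [0, -0.5, -1, 0, 0, 0, 1], [0, -0.5, -1, 0, 0, 0, 1], [0, -0.5, -1, 0, 0, 0, 1]]]}}

```text
clock: 1.77
ee_pos: [0.1291, -0.4115, 0.6459]
eef_rot: [-0.0, 0.988, 0.151, -0.0]
ft_force: [-0.1, -0.7, 0.2]
opening: 1.0
grasp_force: 0.0
```

>>> {"api": "jog_arm", "payload": {"commands": [[[1, -0.05, -0.7, 0, 0, -0.46, 1], [1, -0.05, -0.7, 0, 0, -0.46, 1], [1, -0.05, -0.7, 0, 0, -0.46, 1], [1, -0.05, -0.7, 0, 0, -0.46, 1], [1, -0.05, -0.5, 0, 0, -0.46, 1], [1, -0.05, 0, 0, 0, -0.46, 1], [1, -0.05, 0, 0, 0, -0.46, 1], [1, -0.05, 0, 0, 0, -0.46, 1], [1, -0.05, 0, 0, 0, -0.46, 1], [1, -0.05, 0, 0, 0, -0.46, 1]]]}}

```text
clock: 2.6
ee_pos: [0.2969, -0.3045, 0.7108]
eef_rot: [-0.001, 0.923, 0.384, -0.0]
ft_force: [0.3, -0.1, 0.0]
opening: 0.999
grasp_force: 0.0
```

```bash
python3 - <<'E'
from h import *
im,d,c,W=cam("wrist");X=cloud(d,c,W);save("w1.png",im);print(W.round(2))
print(pose().round(3),r.state()["joints"].round(2))
P=X.reshape(-1,3);P=P[np.isfinite(P).all(1)]
P=P[P[:,2]>.25]
for n in ("scene","top"):
    im,d,c,W=cam(n);Q=cloud(d,c,W).reshape(-1,3);Q=Q[np.isfinite(Q).all(1)];P=np.vstack([P,Q[(Q[:,2]>.25)]])
ys=np.arange(.3,-.6,-.05)
print("x\\y  "+" ".join(f"{y:5.2f}" for y in ys))
for x in np.arange(.8,.05,-.05):
    print(f"{x:4.2f} "+" ".join((lambda q:f"{np.percentile(q,99)*100:5.0f}" if len(q)>3 else "    .")(P[(abs(P[:,0]-x)<.025)&(abs(P[:,1]-y)<.025),2]) for y in ys))
E
```

```text
[[ 0.71 -0.67 -0.23  0.36]
 [-0.71 -0.67 -0.23 -0.24]
 [-0.    0.33 -0.95  0.84]
 [ 0.    0.    0.    1.  ]]
[[ 0.701  0.713  0.001  0.298]
 [ 0.713 -0.701  0.002 -0.302]
 [ 0.002 -0.    -1.     0.711]
 [ 0.     0.     0.     1.   ]] [-0.96  0.02  0.85  0.    2.27 -0.18]
x\y   0.30  0.25  0.20  0.15  0.10  0.05  0.00 -0.05 -0.10 -0.15 -0.20 -0.25 -0.30 -0.35 -0.40 -0.45 -0.50 -0.55
0.80     .     .     .    55    55    55    55    55     .     .     .     .     .    42     .     .     .     .
0.75     .     .     .     .     .     .     .     .     .     .     .     .    39    43    43     .     .     .
0.70    26    26     .     .     .     .     .     .     .     .     .     .    44    44    44    36     .     .
0.65    26    26     .     .     .     .    46    46     .     .     .     .    44    44    44    44     .     .
0.60     .     .     .     .     .    25    45    53    43     .     .     .    43    44    44    44     .     .
0.55     .     .     .     .     .    26    48    53    53     .     .     .    42    42    43    43     .     .
0.50     .     .     .     .     .   
[... 279 characters left out ...]
  27    27     .     .
0.35     .     .     .     .     .     .    54    48     .     .     .     .    79    79     .     .     .     .
0.30     .     .     .     .     .     .     .     .     .     .     .    79    79    78     .     .     .     .
0.25     .     .     .     .    48    38     .     .     .     .     .    79    78     .     .     .     .     .
0.20     .     .    29    41    44    44     .     .     .     .     .     .     .     .     .     .     .     .
0.15     .     .    41    41     .    45    45     .     .     .     .     .     .     .     .     .     .     .
0.10     .     .     .    30    34    33    32     .     .     .     .     .     .     .     .     .     .     .
```

>>> {"api": "jog_arm", "payload": {"commands": [[[1, -0.04, 0, 0, 0, -0.46, 1], [1, -0.04, 0, 0, 0, -0.46, 1], [1, -0.04, 0, 0, 0, -0.46, 1], [1, -0.04, 0, 0, 0, -0.46, 1], [1, -0.04, 0, 0, 0, -0.46, 1], [1, -0.04, 0, 0, 0, -0.46, 1], [1, -0.04, 0, 0, 0, -0.46, 1], [1, -0.04, 0, 0, 0, -0.46, 1], [1, -0.04, 0, 0, 0, -0.46, 1], [1, -0.04, 0, 0, 0, -0.46, 1]]]}}

```text
clock: 3.58
ee_pos: [0.3963, -0.1341, 0.7109]
eef_rot: [-0.0, 0.806, 0.592, -0.0]
ft_force: [0.6, -0.0, 0.2]
opening: 0.998
grasp_force: 0.0
```

>>> {"api": "jog_arm", "payload": {"commands": [[[1, -0.03, 0, 0, 0, -0.46, 1], [1, -0.03, 0, 0, 0, -0.46, 1], [1, -0.03, 0, 0, 0, -0.46, 1], [1, -0.03, 0, 0, 0, -0.46, 1], [1, -0.03, 0, 0, 0, -0.46, 1], [1, -0.03, 0, 0, 0, -0.46, 1], [1, -0.03, 0, 0, 0, -0.46, 1], [1, -0.03, 0, 0, 0, -0.46, 1], [1, -0.03, 0, 0, 0, -0.46, 1], [1, -0.03, 0, 0, 0, -0.46, 1]]]}}

```text
clock: 4.42
ee_pos: [0.4076, 0.0639, 0.7109]
eef_rot: [-0.0, 0.641, 0.767, -0.0]
ft_force: [0.2, 0.9, 0.4]
opening: 1.002
grasp_force: 0.0
```

```bash
cat >> h.py <<'E'
from scipy.linalg import logm, expm
YAW=np.radians(31.2); O=np.array([.621,.350,0.])
Rp=Ro.from_euler('z',YAW).as_matrix()
def target(px,pz,tilt,py=0,back=0.):
    "grasp point at press (px,py,pz), tool tilted with the bar, backed off along tool z"
    s,c=np.sin(tilt),np.cos(tilt)
    R=np.array([[0,c,s],[1,0,0],[0,s,-c]]); T=np.eye(4); T[:3,:3]=Rp@R
    T[:3,3]=O+Rp@np.array([px,py,pz])+T[:3,2]*(.005-back); return T
def handle(lift,lean): # press x,z of handle centre
    return -.010-.014*np.cos(lean)-.195*np.sin(lean), .050+lift+.195*np.cos(lean)-.014*np.sin(lean)
def rows(Tg,T0=None,N=None):
    T0=pose() if T0 is None else T0
    D=np.linalg.inv(T0)@Tg
    w=Ro.from_matrix(D[:3,:3]).as_rotvec()
    N=N or int(np.ceil(max(np.linalg.norm(D[:3,3])/.02,np.degrees(np.linalg.norm(w))/6,1)*1.05))
    A=expm(logm(D).real/N)
    v=np.r_[A[:3,3]/.02,np.degrees(Ro.from_matrix(A[:3,:3]).as_rotvec())/6]
    print(N,"rows of",v.round(3).tolist()); return Tg
E
python3 - <<'E'
from h import *
print(handle(0,.311))
M=target(-.12,.50,0,0); print(M[:3,3]); a=rows(M)
b=rows(target(*handle(0,.311),.311,py=-.001,back=.1),M)
rows(target(*handle(0,.311),.311,py=-.001),b)
E
```

```text
(np.float64(-0.08300050187030093), np.float64(0.2313613154084525))
[0.51835629 0.28783676 0.495     ]
18 rows of [0.481, 0.506, 0.599, -0.0, -0.0, -0.194]
10 rows of [-0.005, -0.082, 0.866, -0.297, 0.0, -0.0]
6 rows of [-0.0, -0.0, 0.833, -0.0, 0.0, -0.0]
```

>>> {"api": "jog_arm", "payload": {"commands": [[[0.48, 0.51, 0.6, 0, 0, -0.194, 1], [0.48, 0.51, 0.6, 0, 0, -0.194, 1], [0.48, 0.51, 0.6, 0, 0, -0.194, 1], [0.48, 0.51, 0.6, 0, 0, -0.194, 1], [0.48, 0.51, 0.6, 0, 0, -0.194, 1], [0.48, 0.51, 0.6, 0, 0, -0.194, 1], [0.48, 0.51, 0.6, 0, 0, -0.194, 1], [0.48, 0.51, 0.6, 0, 0, -0.194, 1], [0.48, 0.51, 0.6, 0, 0, -0.194, 1]]]}}

```text
clock: 5.17
ee_pos: [0.4746, 0.1703, 0.6023]
eef_rot: [-0.0, 0.569, 0.822, -0.0]
ft_force: [0.7, -0.5, 0.5]
opening: 0.997
grasp_force: 0.0
```

>>> {"api": "jog_arm", "payload": {"commands": [[[0.48, 0.51, 0.6, 0, 0, -0.194, 1], [0.48, 0.51, 0.6, 0, 0, -0.194, 1], [0.48, 0.51, 0.6, 0, 0, -0.194, 1], [0.48, 0.51, 0.6, 0, 0, -0.194, 1], [0.48, 0.51, 0.6, 0, 0, -0.194, 1], [0.48, 0.51, 0.6, 0, 0, -0.194, 1], [0.48, 0.51, 0.6, 0, 0, -0.194, 1], [0.48, 0.51, 0.6, 0, 0, -0.194, 1], [0.48, 0.51, 0.6, 0, 0, -0.194, 1]]]}}

```text
clock: 5.92
ee_pos: [0.5201, 0.2895, 0.4941]
eef_rot: [-0.0, 0.49, 0.872, -0.0]
ft_force: [0.1, 0.2, 0.7]
opening: 1.001
grasp_force: 0.0
```

>>> {"api": "jog_arm", "payload": {"commands": [[[0, -0.08, 0.86, -0.3, 0, 0, 1], [0, -0.08, 0.86, -0.3, 0, 0, 1], [0, -0.08, 0.86, -0.3, 0, 0, 1], [0, -0.08, 0.86, -0.3, 0, 0, 1], [0, -0.08, 0.86, -0.3, 0, 0, 1], [0, -0.08, 0.86, -0.3, 0, 0, 1], [0, -0.08, 0.86, -0.3, 0, 0, 1], [0, -0.08, 0.86, -0.3, 0, 0, 1], [0, -0.08, 0.86, -0.3, 0, 0, 1], [0, -0.08, 0.86, -0.28, 0, 0, 1]]]}}

```text
clock: 6.75
ee_pos: [0.5267, 0.2931, 0.3225]
eef_rot: [0.077, 0.485, 0.861, 0.136]
ft_force: [-0.0, 0.2, 0.1]
opening: 1.004
grasp_force: 0.0
```

```bash
python3 - <<'E'
from h import *
rows(target(*handle(0,.311),.311,py=-.001))
im,d,c,W=cam("wrist");X=cloud(d,c,W);save("w2.png",im);np.savez("w2.npz",im=im,X=X)
g=im.mean(-1);L=(X-O)@Rp; # press coords
m=(g<75)&(L[...,2]>.205)&(L[...,2]<.25)&(L[...,0]<-.05)&(L[...,0]>-.11)&(abs(L[...,1])<.04)
P=L[m];print("T",m.sum(),P.min(0).round(4),P.max(0).round(4),np.median(P,0).round(4))
m=(g>140)&(L[...,2]>.17)&(L[...,2]<.225)&(L[...,0]<0)&(L[...,0]>-.04)
P=L[m];print("rail",m.sum(),np.percentile(P,[2,50,98],axis=0).round(4))
m=(L[...,2]>.245)&(L[...,2]<.27)&(L[...,0]>-.01)&(L[...,0]<.03)
P=L[m];print("tie",m.sum(),np.percentile(P,[2,50,98],axis=0).round(4) if m.any() else "")
m=(g<90)&(L[...,2]>.03)&(L[...,2]<.08)&(L[...,0]<-.09)&(L[...,0]>-.15)&(abs(L[...,1])<.03)
P=L[m];print("knob",m.sum(),np.percentile(P,[2,50,98],axis=0).round(4) if m.any() else "")
E
```

```text
6 rows of [-0.009, -0.018, 0.834, 0.004, -0.0, 0.001]
T 1380 [-0.0912 -0.0253  0.2248] [-0.0743  0.0261  0.2418] [-0.0845  0.0039  0.2388]
rail 2359 [[-0.0221 -0.0986  0.1917]
 [-0.0155  0.0213  0.1929]
 [-0.009   0.098   0.1942]]
tie 6802 [[-0.0074 -0.1152  0.2457]
 [ 0.0079  0.0518  0.2561]
 [ 0.0213  0.1197  0.2578]]
knob 310 [[-0.1267 -0.0104  0.0455]
 [-0.1178  0.0022  0.0711]
 [-0.1074  0.0104  0.073 ]]
```

View pics/w2.png

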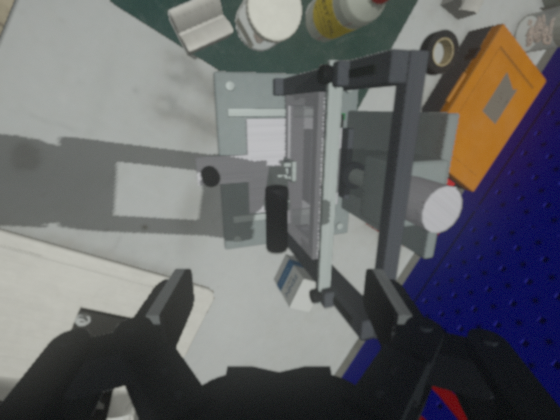

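Wrist view: the T-handle at (276,217) lies midway between the fingers at (185,300) and (385,300), the rail is at about x=328, and the knob is at (210,176). Measured rail top is 193 mm. I'll advance and grip.

>>> {"api": "jog_arm", "payload": {"commands": [[[0, -0.02, 0.83, 0, 0, 0, 1], [0, -0.02, 0.83, 0, 0, 0, 1], [0, -0.02, 0.83, 0, 0, 0, 1], [0, -0.02, 0.83, 0, 0, 0, 1], [0, -0.02, 0.83, 0, 0, 0, 1], [0, -0.02, 0.83, 0, 0, 0, 1], [0, 0, 0, 0, 0, 0, 1]]]}}

```text
clock: 7.38
ee_pos: [0.55, 0.3072, 0.2247]
eef_rot: [0.075, 0.485, 0.861, 0.133]
ft_force: [-0.2, -0.2, 0.0]
opening: 1.005
grasp_force: 0.0
```

>>> {"api": "jog_arm", "payload": {"commands": [[[0, 0, 0, 0, 0, 0, 0], [0, 0, 0, 0, 0, 0, 0], [0, 0, 0, 0, 0, 0, 0], [0, 0, 0, 0, 0, 0, 0], [0, 0, 0, 0, 0, 0, 0], [0, 0, 0, 0, 0, 0, 0], [0, 0, 0, 0, 0, 0, 0], [0, 0, 0, 0, 0, 0, 0]]], "squeeze": 80}}

```text
clock: 8.05
ee_pos: [0.5514, 0.3071, 0.2291]
eef_rot: [0.077, 0.485, 0.86, 0.136]
ft_force: [-1.9, -1.0, 5.9]
opening: 0.184
grasp_force: 77.9
```

```bash
python3 - <<'E'
from h import *
s=r.state();T=pose();g=T[:3,3]-.005*T[:3,2]
print(s["clock"],s["opening"],s["grasp_force"],s["ft_force"].round(2),"grasp press",(Rp.T@(g-O)).round(4))
z=Rp.T@T[:3,2];print("tilt",np.arctan2(z[0],-z[2]).round(4),z.round(3))
E
```

```text
8.05 0.18431875505709225 77.90235757827759 [-1.86 -1.03  5.95] grasp press [-0.0833 -0.0006  0.2339]
tilt 0.3135 [ 0.308 -0.    -0.951]
```

>>> {"api": "jog_arm", "payload": {"commands": [[[0, 0.08, -0.24, 0, 0, 0, 0], [0, 0.08, -0.24, 0, 0, 0, 0], [0, 0.08, -0.24, 0, 0, 0, 0], [0, 0.08, -0.24, 0, 0, 0, 0], [0, 0, 0, 0, 0, 0, 0], [0, 0, 0, 0, 0, 0, 0]]]}}

```text
clock: 8.55
ee_pos: [0.5514, 0.3072, 0.2485]
eef_rot: [0.076, 0.485, 0.86, 0.136]
ft_force: [3.7, 0.1, -6.1]
opening: 0.179
grasp_force: 78.8
```

```bash
cat >> h.py <<'E'
def where():
    s=r.state();T=pose();g=T[:3,3]-.005*T[:3,2];z=Rp.T@T[:3,2]
    print(round(s["clock"],2),"open",round(s["opening"],3),"gf",round(s["grasp_force"],1),"F(press)",(Rp.T@s["ft_force"]).round(1),"grasp press",(Rp.T@(g-O)).round(4),"tilt",np.arctan2(z[0],-z[2]).round(4))
E
python3 - <<'E'
from h import *
where()
im,d,c,W=cam("scene");X=cloud(d,c,W);np.savez("s3.npz",im=im,X=X);save("s3.png",cv2.resize(im[90:310,190:390],(540,594),interpolation=2))
E
```

```text
8.55 open 0.179 gf 78.8 F(press) [ 3.3 -1.8 -6.1] grasp press [-0.0832 -0.0006  0.2533] tilt 0.3126
```

View pics/s3.png

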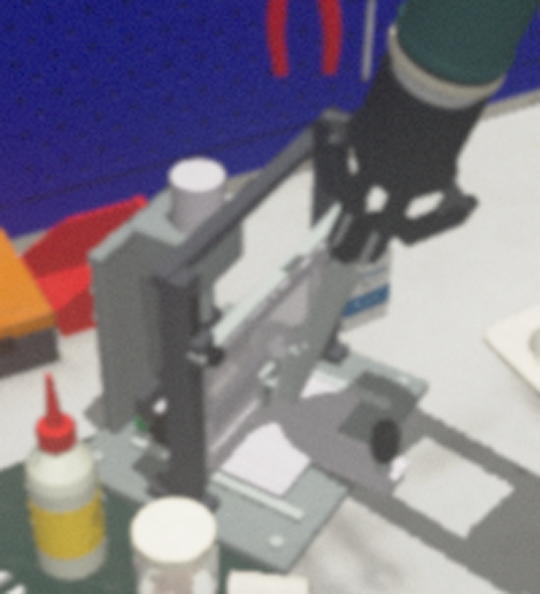

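The handle is held at about (360,240) and the guard is following. Continuing the lift at constant lean.

>>> {"api": "jog_arm", "payload": {"commands": [[[0, 0.15, -0.48, 0, 0, 0, 0], [0, 0.15, -0.48, 0, 0, 0, 0], [0, 0.15, -0.48, 0, 0, 0, 0], [0, 0.15, -0.48, 0, 0, 0, 0], [0, 0.15, -0.48, 0, 0, 0, 0], [0, 0.15, -0.48, 0, 0, 0, 0], [0, 0, 0, 0, 0, 0, 0], [0, 0, 0, 0, 0, 0, 0]]]}}

```text
clock: 9.27
ee_pos: [0.5513, 0.3072, 0.3099]
eef_rot: [0.077, 0.485, 0.86, 0.136]
ft_force: [2.2, 1.5, -6.7]
opening: 0.184
grasp_force: 79.1
```

```bash
python3 - <<'E'
from h import *
where()
im,d,c,W=cam("wrist");X=cloud(d,c,W);np.savez("w4.npz",im=im,X=X);save("w4.png",im)
E
```

```text
9.27 open 0.184 gf 79.1 F(press) [ 2.6  0.2 -6.7] grasp press [-0.0833 -0.0005  0.3147] tilt 0.3145
```

View pics/w4.png

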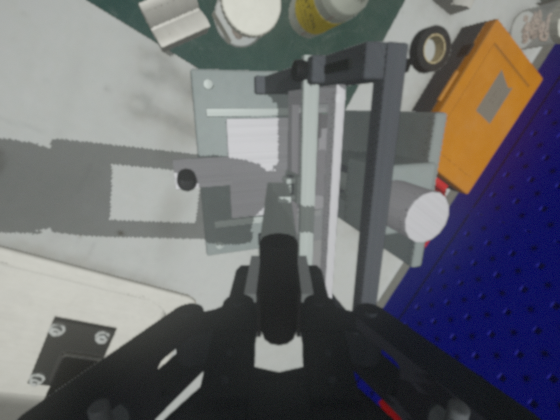

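Wrist view: the handle is gripped at (280,250), the rail is at x≈308, and the raised guard's top edge is at x≈337. Next I'll swing the bar upright about its pin.

```bash
python3 - <<'E'
from h import *
Z=np.load("w4.npz");g=Z["im"].mean(-1);L=(Z["X"]-O)@Rp
m=np.zeros(g.shape,bool);m[228:262,262:296]=1;m&=(g<60)
P=L[m];print(m.sum(),np.nanpercentile(P,[5,50,95],axis=0).round(4))
print(handle(.0808,.3135))
T=pose();pin=O+Rp@np.array([-.010,0,.050+.0808])
def rot(a):
    M=np.eye(4);R=Rp@Ro.from_euler('y',a).as_matrix()@Rp.T;M[:3,:3]=R;M[:3,3]=pin-R@pin;return M
for a in(.2635,.05): # forward rotation raises lean toward -x: upright = +y'? 
    G=rot(a)@T;rows(G,N=10 if a>.1 else 2);z=Rp.T@G[:3,2];print((Rp.T@(G[:3,3]-.005*G[:3,2]-O)).round(4),np.arctan2(z[0],-z[2]))
E
```

```text
902 [[-0.0902  0.0188  0.3085]
 [-0.0838  0.0246  0.318 ]
 [-0.0769  0.026   0.3208]]
(np.float64(-0.0834536765600776), np.float64(0.3119782475900667))
10 rows of [0.0, 0.253, -0.015, 0.252, -0.0, -0.0]
[-0.0334 -0.0005  0.3267] 0.04989430909800886
2 rows of [0.0, 0.24, -0.014, 0.239, -0.0, -0.0]
[-0.0744 -0.0005  0.3173] 0.2633943090980088
```

>>> {"api": "jog_arm", "payload": {"commands": [[[0, 0.25, -0.015, 0.25, 0, 0, 0], [0, 0.25, -0.015, 0.25, 0, 0, 0], [0, 0.25, -0.015, 0.25, 0, 0, 0], [0, 0.25, -0.015, 0.25, 0, 0, 0], [0, 0.25, -0.015, 0.25, 0, 0, 0], [0, 0.25, -0.015, 0.25, 0, 0, 0], [0, 0.25, -0.015, 0.25, 0, 0, 0], [0, 0.25, -0.015, 0.25, 0, 0, 0], [0, 0.25, -0.015, 0.25, 0, 0, 0], [0, 0, 0, 0, 0, 0, 0]]]}}

```text
clock: 10.15
ee_pos: [0.589, 0.33, 0.3192]
eef_rot: [0.018, 0.491, 0.87, 0.033]
ft_force: [2.2, 0.1, -7.1]
opening: 0.181
grasp_force: 79.1
```

```bash
python3 - <<'E'
from h import *
where(); print(handle(.0808,.078))
E
```

```text
10.15 open 0.181 gf 79.1 F(press) [ 1.9 -1.1 -7.1] grasp press [-0.0381 -0.0005  0.3242] tilt 0.0751
(np.float64(-0.03915201533871638), np.float64(0.3241162176375569))
```

>>> {"api": "jog_arm", "payload": {"commands": [[[0, 0.25, -0.01, 0.24, 0, 0, 0], [0, 0.25, -0.01, 0.24, 0, 0, 0], [0, 0.25, -0.01, 0.24, 0, 0, 0], [0, 0, 0, 0, 0, 0, 0], [0, 0, 0, 0, 0, 0, 0]]]}}

```text
clock: 10.57
ee_pos: [0.6006, 0.3371, 0.3206]
eef_rot: [0.0, 0.491, 0.871, 0.0]
ft_force: [1.2, 1.3, -7.4]
opening: 0.181
grasp_force: 79.0
```

```bash
python3 - <<'E'
from h import *
where(); print(handle(.0808,0))
E
```

```text
10.57 open 0.181 gf 79.0 F(press) [ 1.7  0.5 -7.4] grasp press [-0.0241 -0.0005  0.3256] tilt 0.0009
(np.float64(-0.024), np.float64(0.3258))
```

>>> {"api": "jog_arm", "payload": {"commands": [[[0, 0, 0.12, 0, 0, 0, 0], [0, 0, 0.12, 0, 0, 0, 0], [0, 0, 0.12, 0, 0, 0, 0], [0, 0, 0.1, 0, 0, 0, 0], [0, 0, 0, 0, 0, 0, 0], [0, 0, 0, 0, 0, 0, 0]]]}}

```text
clock: 11.07
ee_pos: [0.601, 0.3373, 0.3176]
eef_rot: [0.002, 0.491, 0.871, 0.003]
ft_force: [-4.3, -1.4, 13.9]
opening: 0.181
grasp_force: 81.6
```

```bash
python3 - <<'E'
from h import *
where()
E
```

```text
11.07 open 0.181 gf 81.6 F(press) [-4.4  1.  13.9] grasp press [-0.0237 -0.0005  0.3226] tilt 0.0071
```

>>> {"api": "jog_arm", "payload": {"commands": [[[0, 0, -0.1, 0, 0, 0, 0], [0, 0, -0.1, 0, 0, 0, 0], [0, 0, 0, 0, 0, 0, 0], [0, 0, 0, 0, 0, 0, 0]]]}}

```text
clock: 11.4
ee_pos: [0.6008, 0.3371, 0.3177]
eef_rot: [0.001, 0.491, 0.871, 0.001]
ft_force: [-1.4, -0.5, 4.5]
opening: 0.183
grasp_force: 80.3
```

```bash
python3 - <<'E'
from h import *
where()
im,d,c,W=cam("scene");X=cloud(d,c,W);np.savez("s5.npz",im=im,X=X);save("s5.png",cv2.resize(im[70:270,190:390],(594,594),interpolation=2))
E
```

```text
11.4 open 0.183 gf 80.3 F(press) [-1.5  0.3  4.5] grasp press [-0.024  -0.0005  0.3227] tilt 0.0024
```

View pics/s5.png

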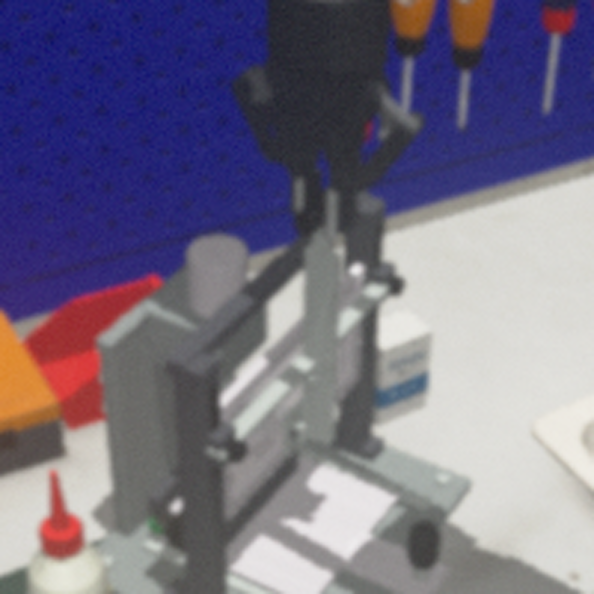

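The bar stands upright with the rail running into it at about (305,365), and the rail carries the load (the tool feels a push up). Opening the fingers gradually.

>>> {"api": "jog_arm", "payload": {"commands": [[[0, 0, 0, 0, 0, 0, 0.25], [0, 0, 0, 0, 0, 0, 0.3], [0, 0, 0, 0, 0, 0, 0.4], [0, 0, 0, 0, 0, 0, 0.5], [0, 0, 0, 0, 0, 0, 0.6], [0, 0, 0, 0, 0, 0, 0.7], [0, 0, 0, 0, 0, 0, 0.8]]]}}

```text
clock: 12.03
ee_pos: [0.6008, 0.337, 0.3165]
eef_rot: [0.0, 0.491, 0.871, 0.0]
ft_force: [0.9, 0.0, 0.4]
opening: 0.795
grasp_force: 0.0
```

```bash
python3 - <<'E'
from h import *
where()
M=target(-.024,.45,0); rows(M)
E
```

```text
12.03 open 0.795 gf 0.0 F(press) [ 0.8 -0.5  0.4] grasp press [-0.024  -0.0006  0.3215] tilt 0.0009
7 rows of [0.004, 0.001, -0.918, 0.001, -0.0, -0.001]
```

Released. I'll rise straight up, then check the hook.

>>> {"api": "jog_arm", "payload": {"commands": [[[0, 0, -0.5, 0, 0, 0, 0.9], [0, 0, -0.9, 0, 0, 0, 0.9], [0, 0, -0.9, 0, 0, 0, 0.9], [0, 0, -0.9, 0, 0, 0, 0.9], [0, 0, -0.9, 0, 0, 0, 0.9], [0, 0, -0.9, 0, 0, 0, 0.9], [0, 0, -0.9, 0, 0, 0, 0.9]]]}}

```text
clock: 12.62
ee_pos: [0.6006, 0.337, 0.4365]
eef_rot: [0.0, 0.491, 0.871, 0.001]
ft_force: [0.5, -0.2, -0.3]
opening: 0.899
grasp_force: 0.0
```

```bash
python3 - <<'E'
from h import *
where()
im,d,c,W=cam("wrist");X=cloud(d,c,W);np.savez("w6.npz",im=im,X=X);save("w6.png",im)
g=im.mean(-1);L=(X-O)@Rp
m=(g<75)&(L[...,2]>.28)&(L[...,2]<.36)&(abs(L[...,1])<.04)&(abs(L[...,0]+.03)<.05)
P=L[m];print("T",m.sum(),np.percentile(P,[2,50,98],axis=0).round(4))
im,d,c,W=cam("top");g=im.mean(-1);L=(cloud(d,c,W)-O)@Rp
m=(g<90)&(L[...,2]>.03)&(L[...,2]<.08)&(L[...,0]<-.09)&(L[...,0]>-.15)&(abs(L[...,1])<.03)
P=L[m];print("knob top",m.sum(),np.percentile(P,[2,50,98],axis=0).round(4) if m.any() else "")
E
```

```text
12.62 open 0.899 gf 0.0 F(press) [ 0.3 -0.4 -0.3] grasp press [-0.0242 -0.0006  0.4415] tilt 0.002
T 1195 [[-0.0317 -0.0258  0.32  ]
 [-0.0233  0.0025  0.3275]
 [-0.0158  0.0258  0.3295]]
knob top 0
```

The handle measurement gives a lift of about 75 mm with the bar upright, so the guard is hooked. Next is the knob: I'll turn the hand 90° so it closes along press y, and lean it toward the robot to clear the bar.

```bash
cat >> h.py <<'E'
def ktarget(px,pz,tilt=.25,py=0.,back=0.):
    s,c=np.sin(tilt),np.cos(tilt)
    R=np.array([[c,0,s],[0,-1,0],[s,0,-c]]); T=np.eye(4);T[:3,:3]=Rp@R
    T[:3,3]=O+Rp@np.array([px,py,pz])+T[:3,2]*(.005-back);return T
E
python3 - <<'E'
from h import *
B=ktarget(-.118,.057,back=.32);print(Rp.T@(B[:3,3]-O))
T=pose();A=T.copy();D=np.linalg.inv(T)@B;S=logm(D).real
for k in(.25,.5,.75): print(k,(Rp.T@((T@expm(S*k))[:3,3]-O)).round(3))
rows(B,N=18); rows(ktarget(-.118,.057),B)
E
```

```text
[-1.95932247e-01  9.61627639e-18  3.62207413e-01]
0.25 [-0.064 -0.029  0.424]
0.5 [-0.111 -0.038  0.405]
0.75 [-0.158 -0.028  0.384]
18 rows of [-0.381, -0.411, 0.155, -0.1, 0.101, 0.829]
17 rows of [0.0, -0.0, 0.941, -0.0, -0.0, -0.0]
```

>>> {"api": "jog_arm", "payload": {"commands": [[[-0.38, -0.41, 0.15, -0.1, 0.1, 0.83, 0.7], [-0.38, -0.41, 0.15, -0.1, 0.1, 0.83, 0.7], [-0.38, -0.41, 0.15, -0.1, 0.1, 0.83, 0.7], [-0.38, -0.41, 0.15, -0.1, 0.1, 0.83, 0.7], [-0.38, -0.41, 0.15, -0.1, 0.1, 0.83, 0.7], [-0.38, -0.41, 0.15, -0.1, 0.1, 0.83, 0.7], [-0.38, -0.41, 0.15, -0.1, 0.1, 0.83, 0.7], [-0.38, -0.41, 0.15, -0.1, 0.1, 0.83, 0.7], [-0.38, -0.41, 0.15, -0.1, 0.1, 0.83, 0.7]]]}}

```text
clock: 13.47
ee_pos: [0.5432, 0.2585, 0.4009]
eef_rot: [-0.018, 0.786, 0.614, 0.063]
ft_force: [-0.2, -0.5, 0.2]
opening: 0.702
grasp_force: 0.0
```

>>> {"api": "jog_arm", "payload": {"commands": [[[-0.38, -0.41, 0.15, -0.1, 0.1, 0.83, 0.7], [-0.38, -0.41, 0.15, -0.1, 0.1, 0.83, 0.7], [-0.38, -0.41, 0.15, -0.1, 0.1, 0.83, 0.7], [-0.38, -0.41, 0.15, -0.1, 0.1, 0.83, 0.7], [-0.38, -0.41, 0.15, -0.1, 0.1, 0.83, 0.7], [-0.38, -0.41, 0.15, -0.1, 0.1, 0.83, 0.7], [-0.38, -0.41, 0.15, -0.1, 0.1, 0.83, 0.7], [-0.38, -0.41, 0.15, -0.1, 0.1, 0.83, 0.7], [-0.38, -0.41, 0.15, -0.1, 0.1, 0.83, 0.7]]]}}

```text
clock: 14.22
ee_pos: [0.4506, 0.2475, 0.3598]
eef_rot: [-0.032, 0.957, 0.263, 0.116]
ft_force: [-0.3, 0.6, 0.1]
opening: 0.696
grasp_force: 0.0
```

```bash
python3 - <<'E'
from h import *
where()
im,d,c,W=cam("wrist");g=im.mean(-1);L=(cloud(d,c,W)-O)@Rp
m=(g<90)&(L[...,2]>.03)&(L[...,2]<.08)&(L[...,0]<-.09)&(L[...,0]>-.15)&(abs(L[...,1])<.03)
P=L[m];print("knob",m.sum(),np.percentile(P,[2,50,98],axis=0).round(4) if m.any() else "")
B=ktarget(-.118,.057,back=.10);rows(B,N=12);rows(ktarget(-.118,.057),B)
E
```

```text
14.22 open 0.696 gf 0.0 F(press) [0.1 0.7 0.1] grasp press [-0.2001  0.0006  0.3646] tilt 0.2407
knob 197 [[-0.1289 -0.0118  0.0491]
 [-0.1192 -0.0017  0.071 ]
 [-0.1079  0.0084  0.0736]]
12 rows of [0.031, 0.01, 0.907, -0.0, 0.01, -0.01]
6 rows of [-0.0, -0.0, 0.833, -0.0, -0.0, -0.0]
```

>>> {"api": "jog_arm", "payload": {"commands": [[[0.03, 0.01, 0.98, 0, 0.01, -0.01, 0.7], [0.03, 0.01, 0.98, 0, 0.01, -0.01, 0.7], [0.03, 0.01, 0.98, 0, 0.01, -0.01, 0.7], [0.03, 0.01, 0.98, 0, 0.01, -0.01, 0.7], [0.03, 0.01, 0.98, 0, 0.01, -0.01, 0.7], [0.03, 0.01, 0.98, 0, 0.01, -0.01, 0.7], [0.03, 0.01, 0.98, 0, 0.01, -0.01, 0.7], [0.03, 0.01, 0.98, 0, 0.01, -0.01, 0.7], [0.03, 0.01, 0.98, 0, 0.01, -0.01, 0.7], [0.03, 0.01, 0.98, 0, 0.01, -0.01, 0.7]]]}}

```text
clock: 15.1
ee_pos: [0.4988, 0.2739, 0.1709]
eef_rot: [-0.033, 0.954, 0.272, 0.121]
ft_force: [-0.0, 0.5, -0.4]
opening: 0.7
grasp_force: 0.0
```

```bash
python3 - <<'E'
from h import *
where(); rows(ktarget(-.118,.057,py=-.001),N=10)
E
```

```text
15.1 open 0.7 gf 0.0 F(press) [ 0.3  0.5 -0.4] grasp press [-0.1452 -0.0018  0.1757] tilt 0.2512
10 rows of [-0.016, -0.004, 0.609, 0.0, -0.001, 0.01]
```

>>> {"api": "jog_arm", "payload": {"commands": [[[-0.02, 0, 0.61, 0, 0, 0, 0.7], [-0.02, 0, 0.61, 0, 0, 0, 0.7], [-0.02, 0, 0.61, 0, 0, 0, 0.7], [-0.02, 0, 0.61, 0, 0, 0, 0.7], [-0.02, 0, 0.61, 0, 0, 0, 0.7], [-0.02, 0, 0.61, 0, 0, 0, 0.7], [-0.02, 0, 0.61, 0, 0, 0, 0.7], [-0.02, 0, 0.61, 0, 0, 0, 0.7], [-0.02, 0, 0.61, 0, 0, 0, 0.7], [-0.02, 0, 0.61, 0, 0, 0, 0.7]]]}}

```text
clock: 15.93
ee_pos: [0.5215, 0.2876, 0.0519]
eef_rot: [-0.033, 0.954, 0.271, 0.121]
ft_force: [0.3, 0.7, 0.1]
opening: 0.702
grasp_force: 0.0
```

>>> {"api": "jog_arm", "payload": {"commands": [[[0, 0, 0, 0, 0, 0, 0], [0, 0, 0, 0, 0, 0, 0], [0, 0, 0, 0, 0, 0, 0], [0, 0, 0, 0, 0, 0, 0], [0, 0, 0, 0, 0, 0, 0], [0, 0, 0, 0, 0, 0, 0]]], "squeeze": 40}}

```text
clock: 16.43
ee_pos: [0.5213, 0.2876, 0.0533]
eef_rot: [-0.033, 0.954, 0.271, 0.121]
ft_force: [-0.1, 1.0, -2.7]
opening: 0.265
grasp_force: 39.7
```

```bash
python3 - <<'E'
from h import *
where(); T=pose();G=T.copy();G[:3,3]-=Rp[:,0]*.073; rows(G,N=10)
E
```

```text
16.43 open 0.265 gf 39.7 F(press) [ 0.5  0.9 -2.7] grasp press [-0.1188 -0.0017  0.0581] tilt 0.2521
10 rows of [-0.353, -0.003, -0.091, 0.0, -0.0, 0.0]
```

Knob gripped. Pulling out along press -x.

>>> {"api": "jog_arm", "payload": {"commands": [[[-0.35, 0, -0.09, 0, 0, 0, 0], [-0.35, 0, -0.09, 0, 0, 0, 0], [-0.35, 0, -0.09, 0, 0, 0, 0], [-0.35, 0, -0.09, 0, 0, 0, 0], [-0.35, 0, -0.09, 0, 0, 0, 0], [-0.35, 0, -0.09, 0, 0, 0, 0], [-0.35, 0, -0.09, 0, 0, 0, 0], [-0.35, 0, -0.09, 0, 0, 0, 0], [-0.35, 0, -0.09, 0, 0, 0, 0], [-0.35, 0, -0.09, 0, 0, 0, 0]]]}}

```text
clock: 17.27
ee_pos: [0.4614, 0.2507, 0.0538]
eef_rot: [-0.034, 0.954, 0.27, 0.124]
ft_force: [20.4, 37.5, -45.2]
opening: 0.262
grasp_force: 41.5
```

```bash
python3 - <<'E'
from h import *
where()
E
```

```text
17.27 open 0.262 gf 41.5 F(press) [ 36.9  21.5 -45.2] grasp press [-0.1892 -0.0023  0.0586] tilt 0.257
```

>>> {"api": "jog_arm", "payload": {"commands": [[[0.03, 0, 0.06, 0, 0, 0, 0], [0.03, 0, 0.06, 0, 0, 0, 0], [0, 0, 0, 0, 0, 0, 0]]]}}

```text
clock: 17.52
ee_pos: [0.4627, 0.2518, 0.0531]
eef_rot: [-0.034, 0.954, 0.27, 0.124]
ft_force: [-3.0, 7.9, 14.5]
opening: 0.261
grasp_force: 48.2
```

```bash
python3 - <<'E'
from h import *
where()
E
```

```text
17.52 open 0.261 gf 48.2 F(press) [ 1.5  8.3 14.5] grasp press [-0.1875 -0.002   0.0579] tilt 0.2571
```

Load relieved and the slide is at about 69 mm. Opening and backing straight off along the tool.

>>> {"api": "jog_arm", "payload": {"commands": [[[0, 0, 0, 0, 0, 0, 0.4], [0, 0, 0, 0, 0, 0, 0.5], [0, 0, 0, 0, 0, 0, 0.6], [0, 0, 0, 0, 0, 0, 0.7], [0, 0, 0, 0, 0, 0, 0.7], [0, 0, 0, 0, 0, 0, 0.7]]]}}

```text
clock: 18.02
ee_pos: [0.4609, 0.2503, 0.0507]
eef_rot: [-0.033, 0.955, 0.27, 0.121]
ft_force: [0.0, 0.4, 0.1]
opening: 0.699
grasp_force: 0.0
```

>>> {"api": "jog_arm", "payload": {"commands": [[[0, 0, -0.5, 0, 0, 0, 0.7], [0, 0, -0.8, 0, 0, 0, 0.7], [0, 0, -0.9, 0, 0, 0, 0.7], [0, 0, -0.9, 0, 0, 0, 0.7], [0, 0, -0.9, 0, 0, 0, 0.7], [0, 0, -0.9, 0, 0, 0, 0.7], [0, 0, -0.9, 0, 0, 0, 0.7], [0, 0, -0.9, 0, 0, 0, 0.7], [0, 0, 0, 0, 0, 0, 0.7]]]}}

```text
clock: 18.77
ee_pos: [0.4335, 0.2335, 0.1842]
eef_rot: [-0.033, 0.954, 0.27, 0.124]
ft_force: [-0.5, 0.7, 0.4]
opening: 0.702
grasp_force: 0.0
```

```bash
python3 - <<'E'
from h import *
where()
for n in("wrist","top","scene"):
    im,d,c,W=cam(n);g=im.mean(-1);L=(cloud(d,c,W)-O)@Rp
    m=(g<90)&(L[...,2]>.045)&(L[...,2]<.08)&(L[...,0]<-.09)&(L[...,0]>-.22)&(abs(L[...,1])<.03)
    P=L[m];print(n,"knob",m.sum(),np.percentile(P,[2,50,98],axis=0).round(4) if m.sum()>3 else "")
    m=(g<75)&(L[...,2]>.30)&(L[...,2]<.335)&(abs(L[...,1])<.04)&(abs(L[...,0]+.04)<.05)
    P=L[m];print(n,"T",m.sum(),np.percentile(P,[2,50,98],axis=0).round(4) if m.sum()>3 else "")
E
```

```text
18.77 open 0.702 gf 0.0 F(press) [-0.1  0.8  0.4] grasp press [-0.222  -0.0025  0.189 ] tilt 0.2565
wrist knob 549 [[-0.1966 -0.0117  0.0651]
 [-0.1858 -0.002   0.0713]
 [-0.1756  0.0085  0.073 ]]
wrist T 0 
top knob 87 [[-0.1962 -0.0105  0.0514]
 [-0.1854 -0.0005  0.0711]
 [-0.1754  0.0087  0.0767]]
top T 273 [[-0.0329 -0.0252  0.3226]
 [-0.0252  0.0009  0.3283]
 [-0.0167  0.0248  0.3317]]
scene knob 114 [[-0.1977 -0.0068  0.0459]
 [-0.1889  0.005   0.064 ]
 [-0.1795  0.0098  0.0723]]
scene T 185 [[-0.033  -0.0267  0.3149]
 [-0.0277  0.0061  0.3248]
 [-0.0181  0.026   0.3287]]
```

The guard is still hooked (handle at x≈-25 mm, lift about 75 mm), and the knob has moved about 68 mm. The hand is clear, so I'm handing in.

```bash
python3 -c "
from cell import finish_job
print(finish_job())"
```

```text
the job is handed in; nothing more can be done
None
```

The job is handed in: the guard hangs hooked on the rail at about 75 mm lift with the bar upright, the slide is out about 68 mm, and the arm is clear. It took about 19 s of the 61 s; I did not re-measure the bystanders at the end, but the arm met no unexpected contact near them.

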